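# Clamp a paper roll and hold the loupe in focus over it

### The job

Swing the cam lever of the inspection clamp all the way over to its stop so that the jaw locks the paper roll in place, then pick up the loupe by its handle and hold it level, its lens centred over the roll and its rim at the same height as the collar on the clamp's height post. Do not shift that collar, do not let the loupe bump the roll or the clamp, and leave the other things on the bench where they are. Finish while still holding the loupe steady there: do not put it down or let go.

Things in the scene. Friction and masses are not known exactly. Their poses are not given: they have to be found in the camera images.
- fixture: inspection clamp, fixed to the bench (position and yaw vary). Origin on the bench under the middle of the roll's nest, z up. Aluminium base plate 12 mm thick, 170 mm along its x (-85..85), y from -75 to 100. On its -y side a block (52 mm tall, y from -54 to -32) and two locating pins for the roll; on its +y side the sliding jaw (46 mm tall), then the cam lever; on its +x side, 66 mm from the nest, an upright height post, 10 mm diameter, top 158 mm above the bench
- nest (a point): centre of the roll's place on the base plate, 12 mm above the bench
- cam_lever (a joint): angle of the cam lever about its vertical pivot, rad: about 0 to 0.3 at the start (free; at 0 the arm points to the clamp's -x), growing clockwise seen from above to its stop at 1.57 (locked; the arm points to the clamp's +y). It stays where it is left; swinging it takes about 2 to 4 N at the knob and also pushes the jaw 6 mm against the roll
- lever_pivot (a point): point on the lever's vertical pivot axis, 70 mm above the bench, the same height as lever_knob
- lever_knob (a point): on the lever's knob: an upright black round handle 18 mm diameter, 75 mm from the pivot axis, reaching from 42 to 90 mm above the bench; this point is on its axis 70 mm above the bench. It can be pinched from above or pushed sideways. The lever's arm below it has its top 42 mm above the bench
- height_collar (a joint): height setting of the collar on the post, m, 0 to 0.042; stiff (4 N); already set, not to be moved
- focus_mark (a point): centre of the dark collar (24 mm diameter, 8 mm tall) on the height post, at its mid-height, 105 to 147 mm above the bench: the height at which the lens must be held
- sample_roll: the white paper roll standing loose in the clamp, 50 mm diameter, 57 mm tall, on the 12 mm base plate; origin: centre of its underside. Locking may shift it by up to 3 mm
- roll_top (a point): centre of the top of that roll (its core hole), 69 mm above the bench; the lens goes centred above it
- loupe: reading loupe lying flat on the bench: round lens in a dark steel rim, 68 mm diameter and 14 mm thick, with a straight black handle pointing to its own -x, from 42 to 128 mm from the lens centre, 18 mm wide, 20 mm tall, about 100 g. Origin: under the lens centre, at the underside; z up is the lens axis
- lens_centre (a point): centre of the lens at mid-thickness of the rim, 7 mm above the underside
- loupe_grip (a point): middle of the handle's grip near the balance point, 75 mm from the lens centre along the loupe's -x, 10 mm above the underside (half the handle's height); pinch across the 18 mm width from above
- spare_roll_a: loose white paper roll standing at the back, 50 mm diameter, 57 mm tall; origin: centre of underside. Bystander
- spare_roll_b: another such loose paper roll. Bystander
- spare_roll_c: another such loose paper roll. Bystander
- glue_jar: jar with dark cap, 60 mm diameter, 75 mm tall; origin: centre of underside. Bystander
- scraper: flat spatula with wooden handle lying on the bench, 170 mm long. Bystander
- wrench: steel spanner lying crosswise on the bench nearest the robot, 150 mm long. Bystander
- paper_core: empty cardboard tube standing on end, 32 mm diameter, 50 mm tall. Bystander
Things that resemble listed ones, but are neither listed nor needed, are in the scene too. Leave any turquoise look-alike of the fixture alone.

How it is judged:
On the way:
1. the cam lever is swung over to its stop, locking the roll, while the loupe still lies on the bench (value of joint cam_lever above 1.4 rad and height (world z) of loupe below 0.015 m and horizontal distance between sample_roll and nest below 0.006 m), for 0.2 s.
At the end, for the whole second after the job is handed in: The lever is at its stop (over 1.4 rad), the roll is upright in its nest (within 6 mm), and the gripper alone holds the loupe still: lens centre within 12 mm of the roll's axis, within 7 mm of the collar's mid-height, level within 0.12 rad (7 degrees), touching neither roll nor clamp (value of joint cam_lever above 1.4 rad and horizontal distance between sample_roll and nest below 0.006 m and angle between sample_roll's own z axis and vertical below 0.1 rad and z of lens_centre in the frame of focus_mark between -0.007 and 0.007 m and horizontal distance between lens_centre and roll_top below 0.012 m and angle between loupe's own z axis and vertical below 0.12 rad and contact force between the fingers and loupe above 0.5 N and contact force between loupe and fixture below 0.05 N and contact force between loupe and sample_roll below 0.05 N and linear speed of loupe below 0.02 m/s); the arm keeps its last pose, push and grip.
It fails at once if the height collar was shifted by more than 4 mm (distance of focus_mark from where it was at the start of the episode above 0.004 m).
It fails at once if the loupe bumped the roll or the clamp (over 3 N) (contact force between loupe and sample_roll above 3 N or contact force between loupe and fixture above 3 N).
It fails at once if another thing on the bench was moved by more than 30 mm (distance of any of spare_roll_a, spare_roll_b, spare_roll_c, glue_jar, scraper, wrench, paper_core from where it was at the start of the episode above 0.03 m).
It also fails if it takes over 58 s, if anything falls off the work surface, if the arm or the gripper's body presses on something with over 40 N, if the wrist force passes 120 N, or if a joint passes its speed limit or range.

### The arm

A 6-joint arm with a two-finger parallel gripper is mounted at the origin on the work surface. World frame = base frame: x ahead of the robot, y to its left, z up, the work surface at z = 0. Lengths are in m, angles in rad, forces in N, time in s.
With the tool pointing down it reaches from about 0.25 to 0.725 m from the base axis. Payload 9.7 kg.
Tool frame: the origin (TCP) lies midway between the tips of the shut fingers; the grasp point (between the pads) lies 19 mm behind it (manip.grip_point_offset is the distance from the TCP to the grasp point, in m); z points along the fingers, y is the line along which they close (so a half turn about z gives the same grasp; the last joint's range is limited). The gripper opens to 85 mm and grips with 20 to 120 N. Pads are 22 mm wide; open, the fingers measure 114 mm over their backs; the gripper's body (76 mm by 85 mm) begins 54 mm behind the grasp point. The pads swing forward as they close: fully open they stand 13 mm farther back than shut.
Start: joints at [-1.347, 0.087, 0.176, 1.66, 0, 1.571], TCP at [0.122, -0.536, 0.231] pointing down, gripper open.
Joint ranges: [-3.13, 3.13], [-0.85, 1.81], [-1.15, 1.24], [-2.2, 2.28], [-1.44, 1.52], [-3.14, 3.14]. Speed limits (rad/s): [2.22, 2.22, 2.57, 3.14, 3.14, 3.14].

### API

Orientations are given as a unit quaternion [w, x, y, z].
In Python, from plant import status, vision, workorder, manip gives the robot as it stands.
- The arm moves only by the tool servo_tool, never from a script. Its argument "moves" is a list of rows, each a list of 7 numbers: the turn, a rotation vector about the tool's x, y, z each as a share of 0.1 rad, from -1 to 1, then the shift along the tool's x, y, z each as a share of 2.5 cm, from -1 to 1, then the closure, from 0 (fully open) to 1 (shut). A call has exactly 5 rows; each row shifts and turns the commanded pose from where the row before left it, along the tool's axes as they then stand; what a row does not reach is not made up. A row lasts 1/10 s, in which the tool goes at most 50 mm and 8.59 degrees, less where a joint would pass 70% of its speed; a pose out of reach is approached as far as the arm can. A call with a number of a shift or a turn outside -1 to 1 is refused whole. A call with a gripper value outside its range is refused whole. The fingers move at their own pace and stop on an object; "newtons" is the grip in N (left out, the last holds). Time passes only in rows, so rows that do not move let the fingers close, or fill a call up. It gives the time, the measured TCP pose, the force, the opening and the grip force at its end, in the units of the state.
- status.sense(): the state, without advancing time (a new reading comes with each control period).
- vision.camera(name): name is "scene" or "top" or "wrist"; returns the picture (480x640x3 uint8, blue, green, red); there is no depth.
- vision.get_calibration(name): a dict with "intrinsics" (3x3 intrinsics, pixels), "R" (3x3) and "t" (3): a world point X has camera coordinates R X + t; the wrist camera has in their place "hand_eye" (4x4, takes a point from camera to tool coordinates, whose origin is the TCP and whose axes are the flange's). Camera axes: x right, y down, z forward; pixel columns grow to the right and rows downward; lengths in m; the calibration is good to about 2 mm. A picture is of the moment at which its call begins: read the wrist's pose just before it. get_calibration takes no time and is no camera call.
- workorder.close_job(): hands the job in; it is judged then, once.
The state is a dict: "time_s": time; "q": joint angles; "qvel": joint speeds; "tau": joint torques, N m; "tcp_pos": TCP position; "orientation": TCP orientation; "ft_force": force on the tool from outside, world axes, zero at the start; "torque": the same for the moment, N m; "opening": opening from 0.0 (shut) to 1.0 (fully open); "finger_force": force on a finger pad.
Only numpy, scipy, OpenCV 4.12 (cv2) and the standard library are available. Lean on these libraries where they do the work, as an engineer would, in place of code of your own. Each camera call takes 0.05 s, during which the arm holds its last target. There are 200 camera calls.

## Working session

There is one attempt and no reset: what is moved stays moved. The work goes in short steps, Python scripts to look and compute and a tool call to move; the robot and the scene stay as the last step left them, time stands still between calls to the robot, and variables do not carry over. Pictures are saved under pics/ and viewed, at most 10 in all, crops included, and the job is handed in when it is done.

Besides the shell and the picture viewer there is one more tool, called after "Emit:" by a JSON object that holds its "name" and its "arguments", one argument or row to a line. servo_tool: Moves the arm, as the interface text tells. Its arguments: {"type":"object","properties":{"moves":{"type":"array"},"newtons":{"type":"number"}},"required":["moves"]}

```bash
ls; mkdir -p pics; python3 - <<'E'
from plant import status, vision, workorder, manip
import cv2, json
s=status.sense(); print(s)
print(manip.grip_point_offset)
for n in ("scene","top"):
    cv2.imwrite(f"pics/{n}0.png",vision.camera(n)); print(n,vision.get_calibration(n))
print(vision.get_calibration("wrist"))
E
```

```text
pics
{'time_s': 0.0, 'q': array([-1.34700109e+00,  8.74600600e-02,  1.75128579e-01,  1.65976013e+00,
       -9.25808976e-06,  1.57078571e+00]), 'qvel': array([ 1.38530540e-03, -1.49471816e-04,  2.14940893e-04,  7.29805651e-04,
       -2.35600884e-05, -9.96655903e-04]), 'tau': array([-7.01166337e-04, -5.20381951e+01,  4.64807332e+01,  1.60943315e-02,
        6.80765243e-05,  4.08468054e-05]), 'tcp_pos': array([ 0.1220124 , -0.53607602,  0.23058021]), 'orientation': array([-6.43072899e-04,  9.93745189e-01,  1.11669509e-01, -7.69148861e-05]), 'ft_force': array([-0.59413904,  0.327621  , -0.63328795]), 'torque': array([ 0.02026982, -0.01236795, -0.02517849]), 'finger_force': 0.0, 'opening': 0.9992938874776323}
0.0187
scene {'intrinsics': array([[544.91728174,   0.        , 318.74138829],
       [  0.        , 544.91728174, 233.34962455],
       [  0.        ,   0.        ,   1.        ]]), 'R': array([[-0.38124642,  0.92446421,  0.004134  ],
       [ 0.51587307,  0.21645111, -0.82886905],
       [-0.76715458, -0.31387074, -0.5594274 ]]), 't': array([ 0.17987002, -0.1995308 ,  1.55653092]
[... 201 characters left out ...]
, -0.99982495,  0.00522189],
       [-0.99648004, -0.01833362, -0.08180107],
       [ 0.08188249, -0.00373383, -0.996635  ]]), 't': array([0.0154875 , 0.54234216, 1.24924291])}
{'intrinsics': array([[367.25287681,   0.        , 311.41172001],
       [  0.        , 367.25287681, 250.28423273],
       [  0.        ,   0.        ,   1.        ]]), 'hand_eye': array([[ 4.22518558e-04, -9.62865346e-01, -2.69981754e-01,
         6.89640450e-02],
       [ 9.99999811e-01,  5.27370398e-04, -3.15829498e-04,
         1.05775579e-03],
       [ 4.46481663e-04, -2.69981569e-01,  9.62865387e-01,
        -1.43006626e-01],
       [ 0.00000000e+00,  0.00000000e+00,  0.00000000e+00,
         1.00000000e+00]])}
```

View pics/top0.png

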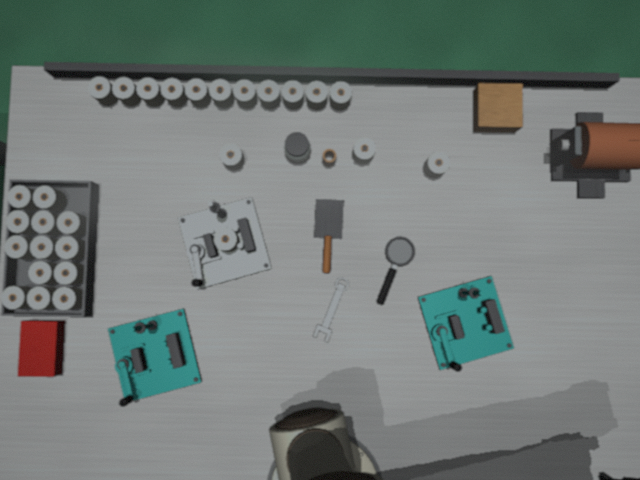

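View pics/scene0.png

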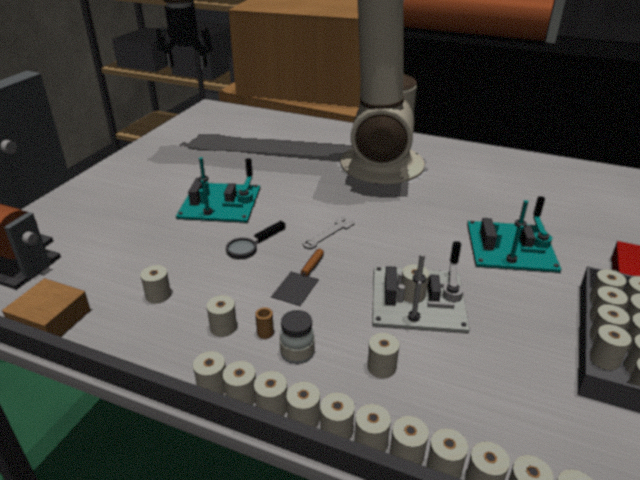

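The top view shows the real (grey) fixture with plate corners near (180,215), (252,198), (270,268), (200,288), the roll at (228,238) and the knob at (197,283). The post is at the upper side, around (218,210). The loupe lens is at (400,251), with its handle end at (382,302). The scene view agrees, and the two turquoise fixtures are decoys.

```bash
cat > h.py <<'E'
import numpy as np, cv2
from scipy.spatial.transform import Rotation as Rot
from plant import status, vision, manip
def pose():
    s=status.sense(); w,x,y,z=s["orientation"]
    return Rot.from_quat([x,y,z,w]).as_matrix(), np.array(s["tcp_pos"])
def cam(name, P=None):
    """K, camera-to-world rotation, camera centre"""
    c=vision.get_calibration(name); K=c["intrinsics"]
    if name=="wrist":
        R,p=P or pose(); H=c["hand_eye"]; return K,R@H[:3,:3],R@H[:3,3]+p
    return K,c["R"].T,-c["R"].T@c["t"]
def ray(name,uv,P=None):
    K,R,o=cam(name,P); d=R@np.linalg.solve(K,[uv[0],uv[1],1.]); return o,d/np.linalg.norm(d)
def onplane(name,uv,z,P=None):
    o,d=ray(name,uv,P); return o+d*(z-o[2])/d[2]
def proj(name,X,P=None):
    K,R,o=cam(name,P); c=K@(R.T@(np.asarray(X)-o)); return c[:2]/c[2]
def inter(rays):
    A=sum(np.eye(3)-np.outer(d,d) for o,d in rays); b=sum((np.eye(3)-np.outer(d,d))@o for o,d in rays)
    return np.linalg.solve(A,b)
def grab(name,f):
    P=pose(); im=vision.camera(name); cv2.imwrite("pics/"+f,im); return im,P
E
python3 - <<'E'
from h import *
np.set_printoptions(precision=4,suppress=True)
for n,uv,z in [("c1",(180,215),.012),("c2",(252,198),.012),("c3",(270,268),.012),("c4",(200,288),.012),("roll",(228,238),.069),("knob",(197,283),.09),("lens",(400,251),.014),("hend",(382,302),.02),("postTop",(215,207),.158)]:
    print(n,onplane("top",uv,z))
R,p=pose(); print(R)
E
```

```text
c1 [0.6019 0.3379 0.012 ]
c2 [0.644  0.1754 0.012 ]
c3 [0.4852 0.1304 0.012 ]
c4 [0.4374 0.2867 0.012 ]
roll [0.5464 0.2184 0.069 ]
knob [0.4478 0.2777 0.09  ]
lens [ 0.5289 -0.1627  0.014 ]
hend [ 0.4135 -0.1223  0.02  ]
postTop [0.6007 0.2328 0.158 ]
[[ 0.9751  0.2219 -0.0002]
 [ 0.2219 -0.9751  0.0012]
 [ 0.     -0.0012 -1.    ]]
```

Emit:
{"name": "servo_tool", "arguments": {
  "moves": [
    [0, 0, 0, 0.87, -0.61, -0.2, 0],
    [0, 0, 0, 0.87, -0.61, -0.2, 0],
    [0, 0, 0, 0.87, -0.61, -0.2, 0],
    [0, 0, 0, 0.87, -0.61, 0, 0],
    [0, 0, 0, 0.87, -0.61, 0, 0]
  ]
}}

```text
time_s: 0.6
tcp_pos: [0.2118, -0.4369, 0.2461]
orientation: [-0.0, 0.994, 0.112, -0.0]
ft_force: [1.4, 0.1, 0.5]
opening: 1.0
finger_force: 0.0
```

Emit:
{"name": "servo_tool", "arguments": {
  "moves": [
    [0, 0, 0, 0.87, -0.61, 0, 0],
    [0, 0, 0, 0.87, -0.61, 0, 0],
    [0, 0, 0, 0.87, -0.61, 0, 0],
    [0, 0, 0, 0.87, -0.61, 0, 0],
    [0, 0, 0, 0.87, -0.61, 0, 0]
  ]
}}

```text
time_s: 1.1
tcp_pos: [0.3008, -0.3383, 0.246]
orientation: [-0.0, 0.994, 0.112, -0.0]
ft_force: [0.3, -0.4, -0.1]
opening: 1.001
finger_force: 0.0
```

Emit:
{"name": "servo_tool", "arguments": {
  "moves": [
    [0, 0, 0, 0.87, -0.61, 0, 0],
    [0, 0, 0, 0.87, -0.61, 0, 0],
    [0, 0, 0, 0.87, -0.61, 0, 0],
    [0, 0, 0, 0.87, -0.61, 0, 0],
    [0, 0, 0, 0.87, -0.61, 0, 0]
  ]
}}

```text
time_s: 1.6
tcp_pos: [0.3899, -0.2398, 0.246]
orientation: [-0.0, 0.994, 0.112, -0.0]
ft_force: [0.4, -1.3, 0.9]
opening: 1.001
finger_force: 0.0
```

Emit:
{"name": "servo_tool", "arguments": {
  "moves": [
    [0, 0, 0, 0.87, -0.61, 0, 0],
    [0, 0, 0, 0.87, -0.61, 0, 0],
    [0, 0, 0, 0.87, -0.61, 0, 0],
    [0, 0, 0, 0.87, -0.61, 0, 0],
    [0, 0, 0, 0, 0, 0, 0]
  ]
}}

```text
time_s: 2.1
tcp_pos: [0.462, -0.1602, 0.2455]
orientation: [-0.0, 0.994, 0.113, -0.0]
ft_force: [-0.0, 0.3, -0.6]
opening: 1.006
finger_force: 0.0
```

```bash
python3 - <<'E'
from h import *
import pickle
im,P=grab("wrist","w_loupe.png"); pickle.dump(P,open("P_loupe.pkl","wb"))
E
```

Emit:
{"name": "servo_tool", "arguments": {
  "moves": [
    [0, 0, 0, 0.24, -0.93, 0, 0],
    [0, 0, 0, 0.24, -0.93, 0, 0],
    [0, 0, 0, 0.24, -0.93, 0, 0],
    [0, 0, 0, 0.24, -0.93, 0, 0],
    [0, 0, 0, 0.24, -0.93, 0, 0]
  ]
}}

```text
time_s: 2.65
tcp_pos: [0.4637, -0.0419, 0.2463]
orientation: [0.0, 0.994, 0.111, -0.0]
ft_force: [0.7, -0.4, 0.5]
opening: 1.0
finger_force: 0.0
```

Emit:
{"name": "servo_tool", "arguments": {
  "moves": [
    [0, 0, 0, 0.24, -0.93, 0, 0],
    [0, 0, 0, 0.24, -0.93, 0, 0],
    [0, 0, 0, 0.24, -0.93, 0, 0],
    [0, 0, 0, 0.24, -0.93, 0, 0],
    [0, 0, 0, 0.24, -0.93, 0, 0]
  ]
}}

```text
time_s: 3.15
tcp_pos: [0.4673, 0.0781, 0.2463]
orientation: [0.0, 0.994, 0.111, -0.0]
ft_force: [1.3, -0.4, 0.7]
opening: 0.996
finger_force: 0.0
```

Emit:
{"name": "servo_tool", "arguments": {
  "moves": [
    [0, 0, 0, 0.24, -0.93, 0, 0],
    [0, 0, 0, 0.24, -0.93, 0, 0],
    [0, 0, 0, 0.24, -0.93, 0, 0],
    [0, 0, 0, 0.24, -0.93, 0, 0],
    [0, 0, 0, 0, 0, 0, 0]
  ]
}}

```text
time_s: 3.65
tcp_pos: [0.4785, 0.1409, 0.2466]
orientation: [-0.013, 0.991, 0.136, -0.002]
ft_force: [-0.1, -0.0, -0.8]
opening: 1.001
finger_force: 0.0
```

```bash
python3 - <<'E'
from h import *
import pickle
im,P=grab("wrist","w_fix.png"); pickle.dump(P,open("P_fix.pkl","wb")); print(P)
E
```

```text
(array([[ 9.62971022e-01,  2.69495026e-01, -7.69689246e-03],
       [ 2.69604337e-01, -9.62635647e-01,  2.54187555e-02],
       [-5.59074892e-04, -2.65526405e-02, -9.99647260e-01]]), array([0.47850367, 0.14088811, 0.24659269]))
```

View pics/w_fix.png

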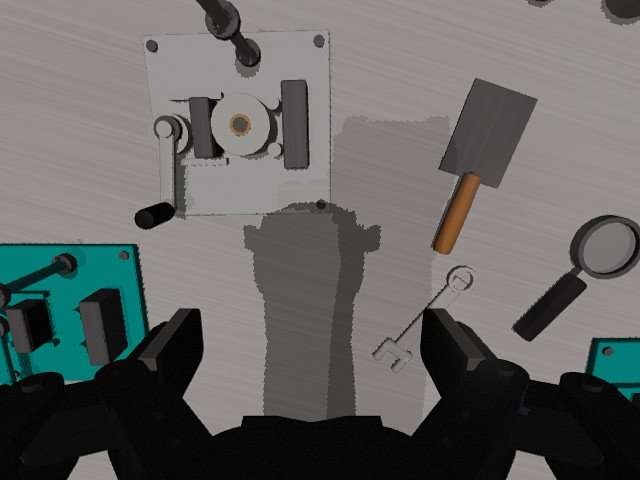

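View pics/w_loupe.png

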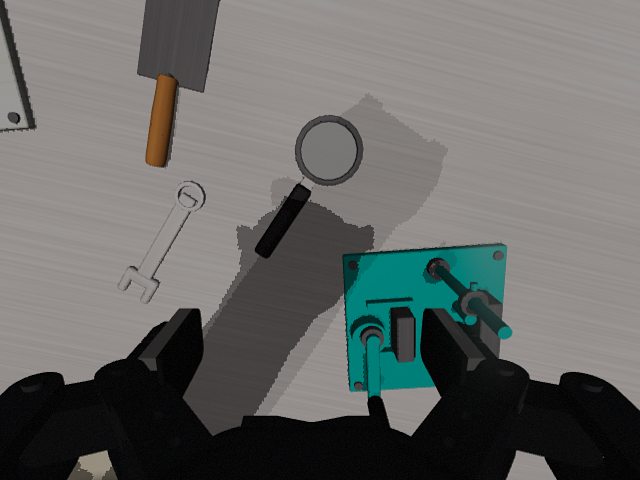

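The fixture picture shows the roll top at (240,125), screws at (152,46), (319,41) and (321,204), the lever pivot cap near (167,127), and the knob's top end near (145,217). The loupe picture shows the rim centred at (329,150) and the handle running from (303,190) to (264,252). The tool also tilted slightly, so I'll check the joints.

```bash
cat > m.py <<'E'
from h import *
import pickle
np.set_printoptions(precision=4,suppress=True)
print(status.sense()["q"])
P=pickle.load(open("P_fix.pkl","rb")); im=cv2.imread("pics/w_fix.png")
def W(uv,z): return onplane("wrist",uv,z,P)
s=[W(u,.012) for u in [(152,46),(319,41),(321,204)]]
print("screws",s, np.linalg.norm(s[0]-s[1]),np.linalg.norm(s[1]-s[2]))
yx=s[1]-s[2]; yy=s[0]-s[1]; print("yaw from x,y",np.arctan2(yx[1],yx[0]),np.arctan2(-yy[0],yy[1]))
# roll top via core colour (orange)
hsv=cv2.cvtColor(im,cv2.COLOR_BGR2HSV)
m=cv2.inRange(hsv,(5,80,60),(25,255,255)); m[:,300:]=0
v,u=np.nonzero(m); print("core px",u.mean(),v.mean(),len(u)); print("roll top",W((u.mean(),v.mean()),.069))
print("pivot cap",[W((167,127),z) for z in (.04,.05)])
# knob: dark blob
g=im.max(2); k=((g<45)*255).astype(np.uint8); k[:, :110]=0; k[:,200:]=0; k[:190]=0; k[240:]=0
c=max(cv2.findContours(k,0,1)[0],key=cv2.contourArea); print("knob rect",cv2.minAreaRect(c),cv2.boundingRect(c))
# loupe
P2=pickle.load(open("P_loupe.pkl","rb")); im2=cv2.imread("pics/w_loupe.png"); g=cv2.cvtColor(im2,cv2.COLOR_BGR2GRAY)
roi=np.zeros_like(g); roi[100:200,280:380]=1
m=((g<105)&(roi>0)).astype(np.uint8)*255
h=((im2.max(2)<40)*255).astype(np.uint8); h[:175]=0;h[270:]=0;h[:,:245]=0;h[:,325:]=0
c=max(cv2.findContours(h,0,1)[0],key=cv2.contourArea); r=cv2.minAreaRect(c); print("handle",r)
cs=cv2.HoughCircles(cv2.GaussianBlur(g,(5,5),1),cv2.HOUGH_GRADIENT,1,50,param1=80,param2=20,minRadius=28,maxRadius=40); print("circ",[x for x in cs[0] if abs(x[0]-329)<15])
lc=onplane("wrist",(329,150),.014,P2); hc=onplane("wrist",r[0],.020,P2); print("lens",lc,"handle mid",hc,"dist",np.linalg.norm((lc-hc)[:2]),"yaw",np.arctan2(*(lc-hc)[1::-1]))
E
python3 m.py
```

```text
[ 0.2705 -0.0295  0.0865  1.6876  0.026   3.14  ]
screws [array([0.5908, 0.3325, 0.012 ]), array([0.6359, 0.1833, 0.012 ]), array([0.4918, 0.1398, 0.012 ])] 0.15589479536682854 0.1504954913763639
yaw from x,y 0.2926755075882505 0.2934787909106719
core px 239.73888888888888 124.16666666666667 180
roll top [0.5455 0.2255 0.069 ]
pivot cap [array([0.5251, 0.2956, 0.04  ]), array([0.5257, 0.2916, 0.05  ])]
knob rect ((158.66160583496094, 212.0704345703125), (22.25925636291504, 50.20673370361328), 60.42216110229492) (135, 190, 42, 39)
handle ((282.3887939453125, 220.90013122558594), (17.97962760925293, 81.67754364013672), 32.949214935302734)
circ [array([329.5, 150.5,  28.8], dtype=float32)]
lens [ 0.5306 -0.1628  0.014 ] handle mid [ 0.4521 -0.1328  0.02  ] dist 0.08398862478385459 yaw -0.36531841114071983
```

Emit:
{"name": "servo_tool", "arguments": {
  "moves": [
    [0, 0, -1, 0, 0, 0, 0],
    [0, 0, -1, 0, 0, 0, 0],
    [0, 0, -1, 0, 0, 0, 0],
    [0, 0, -1, 0, 0, 0, 0],
    [0, 0, -1, 0, 0, 0, 0]
  ]
}}

```text
time_s: 4.2
tcp_pos: [0.478, 0.1396, 0.247]
orientation: [-0.013, 0.926, 0.378, 0.001]
ft_force: [0.2, -0.1, -0.4]
opening: 1.002
finger_force: 0.0
```

Emit:
{"name": "servo_tool", "arguments": {
  "moves": [
    [0, 0, -1, 0, 0, 0, 0],
    [0, 0, -1, 0, 0, 0, 0],
    [0, 0, -1, 0, 0, 0, 0],
    [0, 0, -1, 0, 0, 0, 0],
    [0, 0, -1, 0, 0, 0, 0]
  ]
}}

```text
time_s: 4.7
tcp_pos: [0.478, 0.1396, 0.247]
orientation: [-0.012, 0.804, 0.595, 0.005]
ft_force: [-0.1, 0.1, -0.2]
opening: 1.0
finger_force: 0.0
```

```bash
cat >> h.py <<'E'
def where():
    np.set_printoptions(precision=4,suppress=True)
    R,p=pose(); s=status.sense(); print("t",s["time_s"],"p",p,"yaw",np.arctan2(R[1,0],R[0,0]),"z",R[:,2],"q",s["q"]); return R,p
E
python3 -c "from h import *; where()"
```

```text
t 4.7 p [0.478  0.1396 0.247 ] yaw 1.2748709450074764 z [-0.0071  0.0248 -0.9997] q [ 0.2695 -0.031   0.0857  1.6878  0.0257  2.136 ]
```

Emit:
{"name": "servo_tool", "arguments": {
  "moves": [
    [-0.14, -0.22, 0, 0, 0, 0, 0],
    [0, 0, -1, 0, 0, 0, 0],
    [0, 0, -1, 0, 0, 0, 0],
    [0, 0, -1, 0, 0, 0, 0],
    [0, 0, -1, 0, 0, 0, 0]
  ]
}}

```text
time_s: 5.2
tcp_pos: [0.478, 0.14, 0.2469]
orientation: [0.001, 0.67, 0.742, -0.001]
ft_force: [0.2, 0.6, -0.9]
opening: 0.997
finger_force: 0.0
```

Emit:
{"name": "servo_tool", "arguments": {
  "moves": [
    [0, 0, -1, 0, 0, 0, 0],
    [0, 0, -1, 0, 0, 0, 0],
    [0, 0, -1, 0, 0, 0, 0],
    [0, 0, -1, 0, 0, 0, 0],
    [0, 0, -1, 0, 0, 0, 0]
  ]
}}

```text
time_s: 5.7
tcp_pos: [0.478, 0.14, 0.2469]
orientation: [0.0, 0.466, 0.885, -0.001]
ft_force: [-0.2, 0.1, -0.2]
opening: 0.998
finger_force: 0.0
```

Emit:
{"name": "servo_tool", "arguments": {
  "moves": [
    [0, 0, -1, 0, 0, 0, 0],
    [0, 0, -1, 0, 0, 0, 0],
    [0, 0, -1, 0, 0, 0, 0],
    [0, 0, -1, 0, 0, 0, 0],
    [0, 0, -1, 0, 0, 0, 0]
  ]
}}

```text
time_s: 6.2
tcp_pos: [0.478, 0.14, 0.2469]
orientation: [0.0, 0.233, 0.973, -0.001]
ft_force: [0.2, -0.7, 0.3]
opening: 0.999
finger_force: 0.0
```

```bash
python3 - <<'E'
from h import *
import pickle
R,p=where()
im,P=grab("wrist","w_fix2.png"); pickle.dump(P,open("P_fix2.pkl","wb"))
nest=np.array([.5455,.2255]); y=.293
F=np.array([[np.cos(y),-np.sin(y)],[np.sin(y),np.cos(y)]])
for a in (0,.15,.3):
    k=nest+F@np.array([-.075*np.cos(a),.0705+.075*np.sin(a)])
    print(a,k,[proj("wrist",[*k,z],P) for z in (.042,.09)])
P1=pickle.load(open("P_fix.pkl","rb"))
for a in (0,.15,.3):
    k=nest+F@np.array([-.075*np.cos(a),.0705+.075*np.sin(a)])
    print(a,[proj("wrist",[*k,z],P1) for z in (.042,.09)],[proj("top",[*k,z]) for z in (.042,.09)])
E
```

```text
t 6.2 p [0.478  0.14   0.2469] yaw 2.6721427132736655 z [ 0.     -0.0015 -1.    ] q [ 0.2858 -0.0305  0.0862  1.6879 -0.0014  0.7552]
0 [0.4533 0.2713] [array([429.6641, 131.0228]), array([448.7906, 128.4037])]
0.15 [0.4509 0.2823] [array([440.0577, 122.6644]), array([461.0132, 118.6618])]
0.3 [0.4501 0.2935] [array([451.5014, 115.8502]), array([474.4535, 110.7058])]
0 [array([179.7368, 208.0904]), array([158.4116, 217.2527])] [array([204.4916, 280.8012]), array([200.1086, 280.4397])]
0.15 [array([168.1166, 207.3987]), array([145.0511, 216.4534])] [array([199.4603, 281.8186]), array([194.875 , 281.4977])]
0.3 [array([156.5313, 204.9793]), array([131.6951, 213.6797])] [array([194.3448, 282.0744]), array([189.5544, 281.7638])]
```

View pics/w_fix2.png

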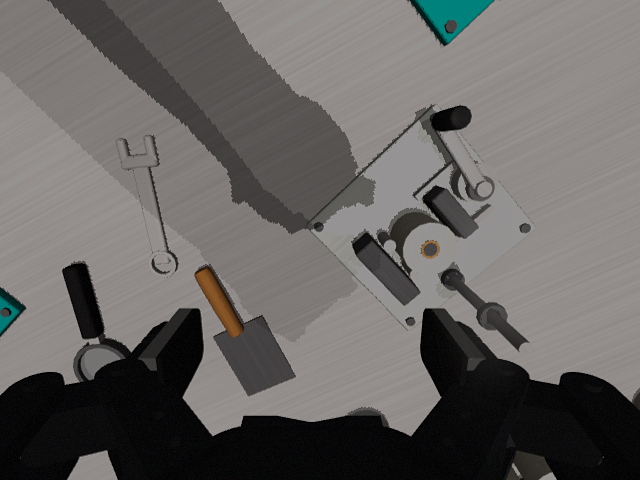

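The knob's base is at (440,122) and its top at (459,117), which matches the predicted knob position at a≈0.14. The collar shows at (491,316) and the roll core at (430,249).

Emit:
{"name": "servo_tool", "arguments": {
  "moves": [
    [0, 0, 0, 0.7, 0.91, 0, 0],
    [0, 0, 0, 0.7, 0.91, 0, 0],
    [0, 0, 0, 0.7, 0.91, 0, 0],
    [0, 0, 0, 0.7, 0.91, 0, 0],
    [0, 0, 0, 0.72, 0.92, 0, 0]
  ]
}}

```text
time_s: 6.75
tcp_pos: [0.4509, 0.2827, 0.247]
orientation: [0.0, 0.235, 0.972, -0.0]
ft_force: [0.1, 0.4, -0.4]
opening: 0.996
finger_force: 0.0
```

Emit:
{"name": "servo_tool", "arguments": {
  "moves": [
    [0, 0, 0, 0, 0, 0, 0],
    [0, 0, 0, 0, 0, 1, 0],
    [0, 0, 0, 0, 0, 1, 0],
    [0, 0, 0, 0, 0, 1, 0],
    [0, 0, 0, 0, 0, 0, 0]
  ]
}}

```text
time_s: 7.25
tcp_pos: [0.4501, 0.2804, 0.1687]
orientation: [-0.002, 0.234, 0.972, -0.002]
ft_force: [-0.5, -0.8, -0.1]
opening: 0.999
finger_force: 0.0
```

```bash
python3 - <<'E'
from h import *
import pickle
P1=pickle.load(open("P_fix.pkl","rb")); P2=pickle.load(open("P_fix2.pkl","rb"))
im=cv2.imread("pics/w_fix2.png"); hsv=cv2.cvtColor(im,cv2.COLOR_BGR2HSV)
m=cv2.inRange(hsv,(5,80,60),(25,255,255)); m[:,:400]=0; m[300:]=0; v,u=np.nonzero(m); print(u.mean(),v.mean(),onplane("wrist",(u.mean(),v.mean()),.069,P2))
print("collar",inter([ray("wrist",(223,19),P1),ray("wrist",(491,316),P2)]))
R,p=where()
im,P=grab("wrist","w_knob.png")
k=np.array([.451,.2815]); print([proj("wrist",[*k,z],P) for z in (.042,.09)])
E
```

```text
429.8098591549296 248.74647887323943 [0.54520232 0.2255984  0.069     ]
collar [0.60650312 0.24271758 0.10952285]
t 7.25 p [0.4501 0.2804 0.1687] yaw 2.6682078299004846 z [-0.0042 -0.0036 -1.    ] q [ 0.5577  0.0307 -0.004   1.5416 -0.0009  1.0311]
[array([314.5016, 240.5524]), array([314.753 , 258.9717])]
```

View pics/w_knob.png

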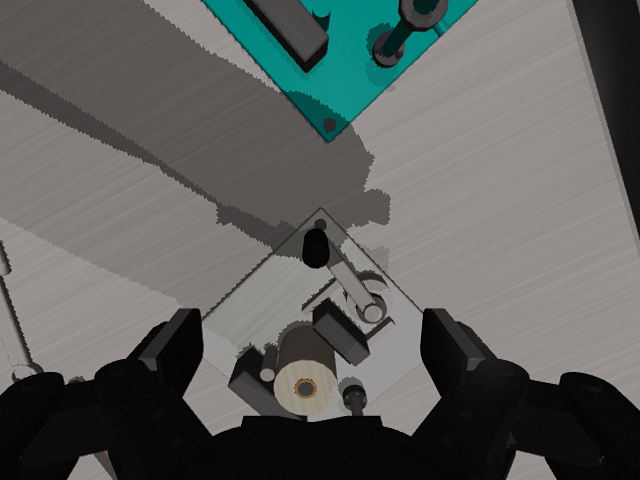

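The knob sits centred between the fingers, with its base at (316,240). I'll descend and pinch it.

Emit:
{"name": "servo_tool", "arguments": {
  "moves": [
    [0, 0, 0, 0, 0, 0.9, 0],
    [0, 0, 0, 0, 0, 0.9, 0],
    [0, 0, 0, 0, 0, 0.9, 0],
    [0, 0, 0, 0, 0, 0.9, 0],
    [0, 0, 0, 0, 0, 0.9, 0]
  ]
}}

```text
time_s: 7.8
tcp_pos: [0.4522, 0.282, 0.0606]
orientation: [0.001, 0.234, 0.972, 0.001]
ft_force: [0.6, 0.5, 0.1]
opening: 0.997
finger_force: 0.0
```

Emit:
{"name": "servo_tool", "arguments": {
  "moves": [
    [0, 0, 0, 0, 0, 0, 0.3],
    [0, 0, 0, 0, 0, 0, 0.6],
    [0, 0, 0, 0, 0, 0, 1],
    [0, 0, 0, 0, 0, 0, 1],
    [0, 0, 0, 0, 0, 0, 1]
  ],
  "newtons": 35
}}

```text
time_s: 8.3
tcp_pos: [0.4515, 0.2822, 0.0606]
orientation: [0.0, 0.233, 0.973, 0.0]
ft_force: [0.0, -1.7, 6.8]
opening: 0.196
finger_force: 34.1
```

Emit:
{"name": "servo_tool", "arguments": {
  "moves": [
    [0, 0, 0, 0, 0, 0, 1],
    [0, 0, 0, 0, 0, 0, 1],
    [0, 0, 0, 0, 0, 0, 1],
    [0, 0, 0, 0, 0, 0, 1],
    [0, 0, 0, 0, 0, 0, 1]
  ],
  "newtons": 35
}}

```text
time_s: 8.8
tcp_pos: [0.4516, 0.2822, 0.0607]
orientation: [0.001, 0.233, 0.973, 0.0]
ft_force: [-1.8, -1.7, 5.0]
opening: 0.194
finger_force: 34.0
```

```bash
python3 - <<'E'
from h import *
R,p=where(); s=status.sense(); print(s["ft_force"],s["opening"])
nest=np.array([.5453,.2255]); y=.293
F=np.array([[np.cos(y),-np.sin(y)],[np.sin(y),np.cos(y)]])
f=F.T@(p[:2]-nest)-[0,.0705]; print("knob rel pivot (fixture)",f,np.hypot(*f),np.arctan2(f[1],-f[0]))
# arc rows: rotate gripper along by dpsi<0 per row
a0=np.arctan2(f[1],-f[0]); r=np.hypot(*f); n=15; a=np.linspace(a0,1.60,n+1)
yaw=np.arctan2(R[1,0],R[0,0]); turn=0.0
for i in range(n):
    k=lambda t: F@(r*np.array([-np.cos(t),np.sin(t)]))
    d=k(a[i+1])-k(a[i]); c,s_=np.cos(yaw),np.sin(yaw)
    print(i,np.round(np.array([c*d[0]+s_*d[1], s_*d[0]-c*d[1]])/.025,2))
E
```

```text
t 8.8 p [0.4516 0.2822 0.0607] yaw 2.671721735667497 z [ 0.0013  0.0007 -1.    ] q [ 0.5585  0.0467 -0.1961  1.3265 -0.0001  1.0284]
[-1.7822 -1.651   4.9774] 0.19367303520199308
knob rel pivot (fixture) [-0.0733  0.0108] 0.07413098112651484 0.14645990243303547
0 [0.15 0.24]
1 [0.13 0.26]
2 [0.1  0.27]
3 [0.08 0.28]
4 [0.05 0.28]
5 [0.02 0.29]
6 [-0.    0.29]
7 [-0.03  0.29]
8 [-0.06  0.28]
9 [-0.09  0.27]
10 [-0.11  0.26]
11 [-0.14  0.25]
12 [-0.16  0.24]
13 [-0.18  0.22]
14 [-0.2  0.2]
```

Emit:
{"name": "servo_tool", "arguments": {
  "moves": [
    [0, 0, 0, 0.15, 0.24, 0, 1],
    [0, 0, 0, 0.13, 0.26, 0, 1],
    [0, 0, 0, 0.1, 0.27, 0, 1],
    [0, 0, 0, 0.08, 0.28, 0, 1],
    [0, 0, 0, 0.05, 0.28, 0, 1]
  ]
}}

```text
time_s: 9.3
tcp_pos: [0.4531, 0.3174, 0.0604]
orientation: [-0.002, 0.233, 0.973, -0.0]
ft_force: [-12.6, -3.0, 11.1]
opening: 0.198
finger_force: 35.0
```

Emit:
{"name": "servo_tool", "arguments": {
  "moves": [
    [0, 0, 0, 0.02, 0.29, 0, 1],
    [0, 0, 0, 0, 0.29, 0, 1],
    [0, 0, 0, -0.03, 0.29, 0, 1],
    [0, 0, 0, -0.06, 0.28, 0, 1],
    [0, 0, 0, -0.09, 0.27, 0, 1]
  ]
}}

```text
time_s: 9.8
tcp_pos: [0.4739, 0.3471, 0.0602]
orientation: [-0.001, 0.233, 0.973, -0.0]
ft_force: [-7.3, -3.7, 6.1]
opening: 0.202
finger_force: 34.8
```

Emit:
{"name": "servo_tool", "arguments": {
  "moves": [
    [0, 0, 0, -0.11, 0.26, 0, 1],
    [0, 0, 0, -0.14, 0.25, 0, 1],
    [0, 0, 0, -0.16, 0.24, 0, 1],
    [0, 0, 0, -0.18, 0.22, 0, 1],
    [0, 0, 0, 0, 0, 0, 1]
  ]
}}

```text
time_s: 10.3
tcp_pos: [0.4993, 0.3619, 0.0601]
orientation: [0.0, 0.233, 0.972, -0.0]
ft_force: [1.4, -2.8, 3.1]
opening: 0.197
finger_force: 34.6
```

```bash
cat >> h.py <<'E'
NEST=np.array([.5453,.2255]); YF=.293
F=np.array([[np.cos(YF),-np.sin(YF)],[np.sin(YF),np.cos(YF)]])
def lever(p):
    f=F.T@(p[:2]-NEST)-[0,.0705]; print("knob rel pivot",f,np.hypot(*f),np.arctan2(f[1],-f[0]))
E
python3 -c "
from h import *
R,p=where(); lever(p); s=status.sense(); print(s['ft_force'],s['opening'])"
```

```text
t 10.3 p [0.4993 0.3619 0.0601] yaw 2.671281643619813 z [ 0.0008 -0.0007 -1.    ] q [ 0.6277  0.2464  0.0263  1.3505 -0.001   1.098 ]
knob rel pivot [-0.0046  0.0734] 0.07355301667323409 1.5083069212256863
[ 1.3864 -2.8014  3.0908] 0.1968914660066194
```

Emit:
{"name": "servo_tool", "arguments": {
  "moves": [
    [0, 0, 0, -0.06, 0.06, 0, 1],
    [0, 0, 0, -0.06, 0.06, 0, 1],
    [0, 0, 0, -0.06, 0.06, 0, 1],
    [0, 0, 0, -0.06, 0.06, 0, 1],
    [0, 0, 0, 0, 0, 0, 1]
  ]
}}

```text
time_s: 10.8
tcp_pos: [0.506, 0.3645, 0.06]
orientation: [-0.001, 0.233, 0.973, -0.0]
ft_force: [-5.8, -4.3, 6.4]
opening: 0.202
finger_force: 35.1
```

```bash
python3 -c "
from h import *
R,p=where(); lever(p); s=status.sense(); print(s['ft_force'],s['opening'])"
```

```text
t 10.8 p [0.506  0.3645 0.06  ] yaw 2.67151905804712 z [-0.0014 -0.0004 -1.    ] q [0.624  0.2643 0.0477 1.3556 0.0005 1.0941]
knob rel pivot [0.0025 0.0739] 0.07393701078078503 1.6050033155810584
[-5.765  -4.3132  6.4146] 0.20163273604223395
```

Emit:
{"name": "servo_tool", "arguments": {
  "moves": [
    [0, 0, 0, 0, 0, 0, 0.5],
    [0, 0, 0, 0, 0, 0, 0],
    [0, 0, 0, 0, 0, 0, 0],
    [0, 0, 0, 0, 0, -0.3, 0],
    [0, 0, 0, 0, 0, -1, 0]
  ]
}}

```text
time_s: 11.3
tcp_pos: [0.5055, 0.364, 0.09]
orientation: [-0.002, 0.233, 0.973, -0.002]
ft_force: [0.3, 0.9, 0.2]
opening: 0.995
finger_force: 0.0
```

Emit:
{"name": "servo_tool", "arguments": {
  "moves": [
    [0, 0, 0, 0, 0, -1, 0],
    [0, 0, 0, 0, 0, -1, 0],
    [0, 0, 0, 0, 0, -1, 0],
    [0, 0, 0, 0, 0, -1, 0],
    [0, 0, 0, 0, 0, -1, 0]
  ]
}}

```text
time_s: 11.8
tcp_pos: [0.5066, 0.3648, 0.2185]
orientation: [0.0, 0.233, 0.973, 0.0]
ft_force: [0.6, 0.9, -0.3]
opening: 1.002
finger_force: 0.0
```

Emit:
{"name": "servo_tool", "arguments": {
  "moves": [
    [0, 0, -0.5, 0, 0, -0.6, 0],
    [0, 0, -0.55, 0, 0, -0.6, 0],
    [0, 0, 0, -0.27, -0.97, 0, 0],
    [0, 0, 0, -0.27, -0.97, 0, 0],
    [0, 0, 0, -0.27, -0.97, 0, 0]
  ]
}}

```text
time_s: 12.3
tcp_pos: [0.4995, 0.2889, 0.2474]
orientation: [0.0, 0.181, 0.983, 0.0]
ft_force: [-0.0, 0.2, -0.1]
opening: 1.002
finger_force: 0.0
```

```bash
python3 - <<'E'
from h import *
where(); im=vision.camera("top"); im2=vision.camera("scene")
cv2.imwrite("pics/lock.png",np.hstack([cv2.resize(im[180:300,160:290],None,fx=3,fy=3)[:360],cv2.resize(im2[220:340,350:490],None,fx=3,fy=3)[:360]]))
E
```

```text
t 12.3 p [0.4995 0.2889 0.2474] yaw 2.777408327766171 z [ 0.0002  0.0002 -1.    ] q [0.5244 0.16   0.2878 1.6983 0.     0.8886]
```

View pics/lock.png

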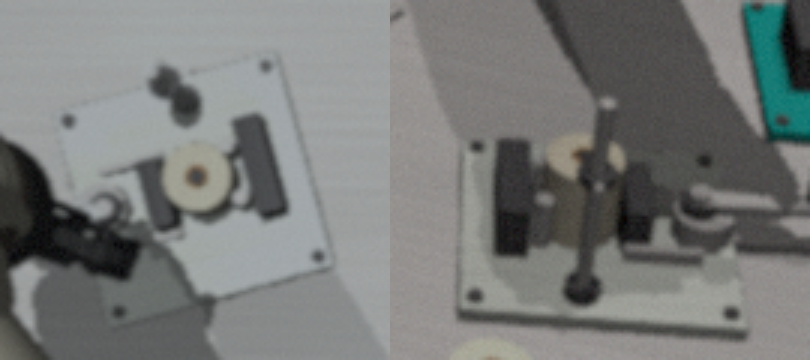

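The lever now points to +y, and the roll stands in its nest at crop position (197,176). Next is the loupe.

Emit:
{"name": "servo_tool", "arguments": {
  "moves": [
    [0, 0, 0, -0.27, -0.97, 0, 0],
    [0, 0, 0, -0.27, -0.97, 0, 0],
    [0, 0, 0, -0.27, -0.97, 0, 0],
    [0, 0, 0, -0.27, -0.97, 0, 0],
    [0, 0, 0, -0.27, -0.97, 0, 0]
  ]
}}

```text
time_s: 12.9
tcp_pos: [0.4879, 0.164, 0.2473]
orientation: [0.0, 0.181, 0.983, 0.0]
ft_force: [-0.2, -0.4, -0.8]
opening: 0.998
finger_force: 0.0
```

Emit:
{"name": "servo_tool", "arguments": {
  "moves": [
    [0, 0, 0, -0.27, -0.97, 0, 0],
    [0, 0, 0, -0.27, -0.97, 0, 0],
    [0, 0, 0, -0.27, -0.97, 0, 0],
    [0, 0, 0, -0.27, -0.97, 0, 0],
    [0, 0, 0, -0.27, -0.97, 0, 0]
  ]
}}

```text
time_s: 13.4
tcp_pos: [0.4763, 0.0385, 0.2474]
orientation: [0.0, 0.181, 0.983, 0.0]
ft_force: [0.3, -0.2, -0.1]
opening: 0.998
finger_force: 0.0
```

Emit:
{"name": "servo_tool", "arguments": {
  "moves": [
    [0, 0, 0, -0.27, -0.97, 0, 0],
    [0, 0, 0, -0.27, -0.97, 0, 0],
    [0, 0, 0, -0.27, -0.97, 0, 0],
    [0, 0, 0, -0.27, -0.97, 0, 0],
    [0, 0, 0, -0.27, -0.97, 0, 0]
  ]
}}

```text
time_s: 13.9
tcp_pos: [0.4648, -0.0869, 0.2474]
orientation: [0.0, 0.181, 0.983, 0.0]
ft_force: [0.8, 0.4, -0.1]
opening: 0.998
finger_force: 0.0
```

Emit:
{"name": "servo_tool", "arguments": {
  "moves": [
    [0, 0, 0, -0.27, -0.97, 0, 0],
    [0, 0, 0, 0, 0, 0.8, 0],
    [0, 0, 0, 0, 0, 0.8, 0],
    [0, 0, 0, 0, 0, 0.8, 0],
    [0, 0, 0, 0, 0, 0, 0]
  ]
}}

```text
time_s: 14.4
tcp_pos: [0.4615, -0.1109, 0.1849]
orientation: [-0.002, 0.181, 0.983, 0.0]
ft_force: [-0.5, 0.4, 0.4]
opening: 1.003
finger_force: 0.0
```

```bash
python3 - <<'E'
from h import *
import pickle
R,p=where(); im,P=grab("wrist","w_loupe2.png")
G=np.array([.4606,-.136]); L=np.array([.5306,-.1628])
print("grip px",proj("wrist",[*G,.01],P),"lens px",proj("wrist",[*L,.014],P))
h=((im.max(2)<40)*255).astype(np.uint8); h[330:]=0; 
for c in cv2.findContours(h,0,1)[0]:
    if cv2.contourArea(c)>300: print(cv2.minAreaRect(c))
E
```

```text
t 14.4 p [ 0.4615 -0.1109  0.1849] yaw 2.776963679418866 z [-0.0034  0.0008 -1.    ] q [-0.2359 -0.1016 -0.1012  1.5747 -0.      0.1287]
grip px [285.2664 236.1351] lens px [286.3796 315.3597]
((176.5, 319.0), (20.0, 49.0), 90.0)
((434.0, 317.5), (24.0, 23.0), 0.0)
((68.93089294433594, 301.7380065917969), (29.52847671508789, 107.29264068603516), 61.189208984375)
((24.690284729003906, 254.26333618164062), (83.97297668457031, 55.621620178222656), 71.07535552978516)
((284.0, 222.5), (97.0, 22.0), 90.0)
((75.20951843261719, 189.55947875976562), (77.00349426269531, 36.85929870605469), 59.574214935302734)
((117.58251953125, 161.16305541992188), (46.23016357421875, 21.45292091369629), 77.19573211669922)
((45.49961853027344, 111.46487426757812), (119.3270263671875, 25.412776947021484), 33.070674896240234)
((130.24778747558594, 145.78318786621094), (216.74208068847656, 3.2925186157226562), 48.8140754699707)
```

View pics/w_loupe2.png

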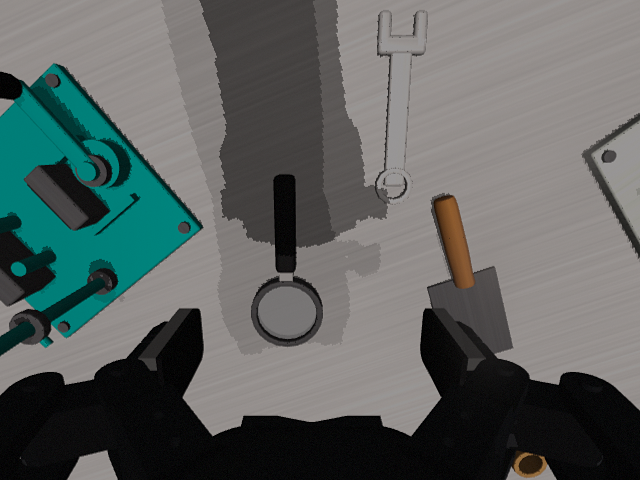

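The handle runs straight down the image, from (284,175) to (286,271), with the lens at (287,311). So the tool yaw is aligned.

```bash
python3 - <<'E'
from h import *
R,p=where(); P=(R,p)
L=onplane("wrist",(287,311.5),.014,P); H=onplane("wrist",(284.3,222.5),.016,P)
u=(L-H)[:2]; print("lens",L,"handle mid",H,"dist",np.hypot(*u),"yaw",np.arctan2(u[1],u[0])+np.pi)
u/=np.hypot(*u); g=(L[:2]-.075*u + H[:2]+.010*u)/2; print("grip",g)
d=np.array([*g,.026-.0187+.0035])-p; print(R.T@d/.025)
c=lambda n,uv: ray(n,uv)
import pickle
P1=pickle.load(open("P_fix.pkl","rb")); P2=pickle.load(open("P_fix2.pkl","rb"))
print("collar 3 views",inter([ray("wrist",(223,19),P1),ray("wrist",(491,316),P2),ray("scene",(418.3,279.3))]))
C=np.array([*(NEST+F@[.066,0]),0]); print("post xy",C)
for z in (.105,.11,.115): C[2]=z; print(z,proj("wrist",C,P1),proj("wrist",C,P2),proj("scene",C))
E
```

```text
t 14.45 p [ 0.4619 -0.111   0.1865] yaw 2.7771974692158796 z [-0.0017  0.0004 -1.    ] q [-0.2358 -0.1021 -0.0986  1.5761 -0.      0.1286]
lens [ 0.5286 -0.1613  0.014 ] handle mid [ 0.4489 -0.1317  0.016 ] dist 0.08504404979558153 yaw 2.78586906501433
grip [ 0.4583 -0.1352]
[-0.22   -0.9548  7.0296]
collar 3 views [0.6084 0.2442 0.105 ]
post xy [0.6085 0.2446 0.    ]
0.105 [223.3482  17.5959] [491.9253 314.6238] [418.3393 279.1917]
0.11 [221.4422  15.0766] [494.7573 317.2567] [418.6439 276.9529]
0.115 [219.4606  12.4574] [497.6798 319.9737] [418.9504 274.7008]
```

Emit:
{"name": "servo_tool", "arguments": {
  "moves": [
    [0, 0, -0.09, -0.22, -0.95, 0, 0],
    [0, 0, 0, 0, 0, 1, 0],
    [0, 0, 0, 0, 0, 1, 0],
    [0, 0, 0, 0, 0, 1, 0],
    [0, 0, 0, 0, 0, 1, 0]
  ]
}}

```text
time_s: 14.95
tcp_pos: [0.4598, -0.1356, 0.0878]
orientation: [0.001, 0.177, 0.984, -0.0]
ft_force: [0.5, -0.5, -0.3]
opening: 0.999
finger_force: 0.0
```

Emit:
{"name": "servo_tool", "arguments": {
  "moves": [
    [0, 0, 0, 0, 0, 1, 0],
    [0, 0, 0, 0, 0, 1, 0],
    [0, 0, 0, 0, 0, 0.6, 0],
    [0, 0, 0, 0, 0, 0, 0],
    [0, 0, 0, 0, 0, 0, 0]
  ]
}}

```text
time_s: 15.45
tcp_pos: [0.4596, -0.1356, 0.0234]
orientation: [0.001, 0.177, 0.984, -0.0]
ft_force: [-0.1, -0.5, 0.2]
opening: 0.997
finger_force: 0.0
```

```bash
python3 - <<'E'
from h import *
R,p=where(); print(R.T@(np.array([.4583,-.1352,.003])-p)/.025)
E
```

```text
t 15.45 p [ 0.4596 -0.1356  0.0234] yaw 2.786149324190286 z [ 0.0011 -0.0004 -1.    ] q [-0.2869 -0.0611 -0.3765  1.2543 -0.0001  0.0686]
[ 0.0573 -0.0026  0.8165]
```

Emit:
{"name": "servo_tool", "arguments": {
  "moves": [
    [0, 0, 0, 0.06, 0, 0.4, 0],
    [0, 0, 0, 0, 0, 0.38, 0],
    [0, 0, 0, 0, 0, 0, 0.4],
    [0, 0, 0, 0, 0, 0, 0.7],
    [0, 0, 0, 0, 0, 0, 0.8]
  ],
  "newtons": 50
}}

```text
time_s: 15.95
tcp_pos: [0.4575, -0.1351, 0.0027]
orientation: [0.0, 0.177, 0.984, -0.0]
ft_force: [0.3, 0.3, 0.4]
opening: 0.514
finger_force: 0.0
```

Emit:
{"name": "servo_tool", "arguments": {
  "moves": [
    [0, 0, 0, 0, 0, 0, 1],
    [0, 0, 0, 0, 0, 0, 1],
    [0, 0, 0, 0, 0, 0, 1],
    [0, 0, 0, 0, 0, 0, 1],
    [0, 0, 0, 0, 0, 0, 1]
  ],
  "newtons": 60
}}

```text
time_s: 16.45
tcp_pos: [0.4576, -0.1352, 0.0029]
orientation: [0.0, 0.177, 0.984, -0.0]
ft_force: [-0.7, 0.4, 5.3]
opening: 0.193
finger_force: 59.5
```

```bash
python3 - <<'E'
from h import *
where(); s=status.sense(); print(s["ft_force"],s["torque"],s["opening"],s["finger_force"])
E
```

```text
t 16.45 p [ 0.4576 -0.1352  0.0029] yaw 2.7857844262422176 z [ 0.0005 -0.0004 -1.    ] q [-0.2871 -0.052  -0.4087  1.2135 -0.0002  0.0687]
[-0.7106  0.4137  5.3497] [ 0.0038  0.1601 -0.0183] 0.1925933313736088 59.47723031044006
```

Emit:
{"name": "servo_tool", "arguments": {
  "moves": [
    [0, 0, 0, 0, 0, -0.15, 1],
    [0, 0, 0, 0, 0, -0.3, 1],
    [0, 0, 0, 0, 0, -0.5, 1],
    [0, 0, 0, 0, 0, -0.7, 1],
    [0, 0, 0, 0, 0, -0.7, 1]
  ]
}}

```text
time_s: 16.95
tcp_pos: [0.4573, -0.135, 0.0625]
orientation: [-0.0, 0.177, 0.984, -0.0]
ft_force: [0.8, -0.9, -1.5]
opening: 0.194
finger_force: 58.8
```

Emit:
{"name": "servo_tool", "arguments": {
  "moves": [
    [0, 0, 0, 0, 0, -0.8, 1],
    [0, 0, 0, 0, 0, -0.8, 1],
    [0, 0, 0, 0, 0, -0.8, 1],
    [0, 0, 0, 0, 0, -0.8, 1],
    [0, 0, 0, 0, 0, -0.8, 1]
  ]
}}

```text
time_s: 17.45
tcp_pos: [0.4573, -0.135, 0.163]
orientation: [0.0, 0.177, 0.984, -0.0]
ft_force: [-0.3, -0.2, -0.4]
opening: 0.195
finger_force: 58.8
```

Emit:
{"name": "servo_tool", "arguments": {
  "moves": [
    [0, 0, 0, 0, 0, -0.6, 1],
    [0, 0, 0, 0, 0, -0.4, 1],
    [0, 0, 0, 0, 0, -0.2, 1],
    [0, 0, 0, 0, 0, 0, 1],
    [0, 0, 0, 0, 0, 0, 1]
  ]
}}

```text
time_s: 17.95
tcp_pos: [0.4572, -0.135, 0.1906]
orientation: [-0.001, 0.177, 0.984, -0.0]
ft_force: [-0.5, 0.5, -1.6]
opening: 0.197
finger_force: 58.8
```

```bash
python3 - <<'E'
from h import *
R,p=where(); im,P=grab("wrist","w_held.png"); grab("scene","s_held.png")
s=status.sense(); print(s["ft_force"],s["torque"],s["opening"],s["finger_force"])
# expected lens px if unmoved in the grip: original in-tool offset
L0=np.array([.5286,-.1613,.007]); off=R.T@(L0-np.array([.4576,-.1352,.0029])); print("lens in tool",off)
print(proj("wrist",R@off+p+[0,0,.007],P),proj("scene",R@off+p),proj("top",R@off+p))
d=np.array([.5453,.2255,.106+.06])-(R@off+p); print("to go",d,R.T@d/.025)
E
```

```text
t 17.95 p [ 0.4572 -0.135   0.1906] yaw 2.7858879842708215 z [-0.0011  0.0001 -1.    ] q [-0.287  -0.0983 -0.0873  1.5829 -0.0002  0.0687]
[ 0.6733  0.8425 -1.218 ] [0.0196 0.0348 0.0024] 0.1946788549251662 58.75848591327667
lens in tool [-0.0756  0.0003 -0.0042]
[312.9995 476.8564] [234.1894 171.8896] [413.2272 245.0097]
to go [ 0.0171  0.3866 -0.0287] [ 4.741  14.7345  1.1473]
```

View pics/w_held.png

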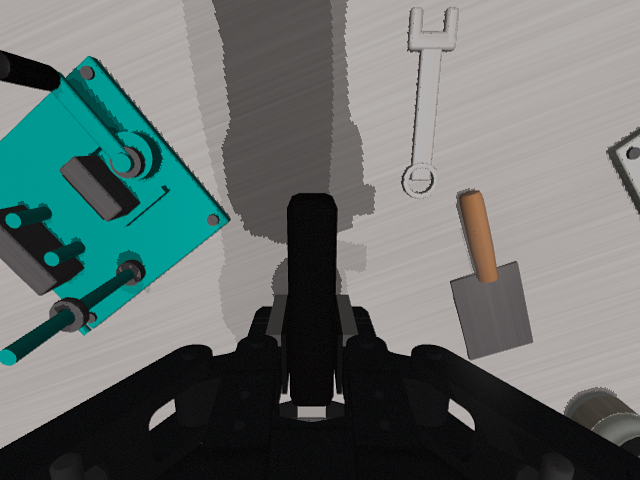

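The loupe is held straight along the tool, with the handle end at (312,195). I'll carry it over the roll at this height.

Emit:
{"name": "servo_tool", "arguments": {
  "moves": [
    [0, 0, 0, 0.13, 0.41, 0, 1],
    [0, 0, 0, 0.26, 0.82, 0, 1],
    [0, 0, 0, 0.26, 0.82, 0, 1],
    [0, 0, 0, 0.26, 0.82, 0, 1],
    [0, 0, 0, 0.26, 0.82, 0, 1]
  ]
}}

```text
time_s: 18.55
tcp_pos: [0.4618, -0.0369, 0.1908]
orientation: [-0.0, 0.177, 0.984, -0.0]
ft_force: [-0.0, 0.5, -0.4]
opening: 0.192
finger_force: 58.8
```

Emit:
{"name": "servo_tool", "arguments": {
  "moves": [
    [0, 0, 0, 0.26, 0.82, 0, 1],
    [0, 0, 0, 0.26, 0.82, 0, 1],
    [0, 0, 0, 0.26, 0.82, 0, 1],
    [0, 0, 0, 0.26, 0.82, 0, 1],
    [0, 0, 0, 0.26, 0.82, 0, 1]
  ]
}}

```text
time_s: 19.05
tcp_pos: [0.4669, 0.0705, 0.1909]
orientation: [-0.0, 0.177, 0.984, -0.0]
ft_force: [0.6, -0.1, -0.8]
opening: 0.194
finger_force: 58.8
```

Emit:
{"name": "servo_tool", "arguments": {
  "moves": [
    [0, 0, 0, 0.26, 0.82, 0, 1],
    [0, 0, 0, 0.26, 0.82, 0, 1],
    [0, 0, 0, 0.26, 0.82, 0, 1],
    [0, 0, 0, 0.26, 0.82, 0, 1],
    [0, 0, 0, 0.26, 0.82, 0, 1]
  ]
}}

```text
time_s: 19.55
tcp_pos: [0.472, 0.1779, 0.1908]
orientation: [-0.0, 0.177, 0.984, -0.0]
ft_force: [0.4, -0.7, -0.3]
opening: 0.193
finger_force: 58.8
```

Emit:
{"name": "servo_tool", "arguments": {
  "moves": [
    [0, 0, 0, 0.27, 0.82, 0, 1],
    [0, 0, 0, 0.27, 0.82, 0, 1],
    [0, 0, 0, 0.27, 0.82, 0, 1],
    [0, 0, 0, 0.14, 0.4, 0, 1],
    [0, 0, 0, 0, 0, 0, 1]
  ]
}}

```text
time_s: 20.05
tcp_pos: [0.4746, 0.2528, 0.1906]
orientation: [-0.001, 0.176, 0.984, -0.0]
ft_force: [-0.5, -0.1, -1.3]
opening: 0.191
finger_force: 58.7
```

```bash
python3 - <<'E'
from h import *
R,p=where(); off=np.array([-.0756,.0003,-.0042])
L=R@off+p; print("lens",L)
d=np.array([.5453,.2255,.107])-L; print("to go",d,R.T@d/.025)
im,P=grab("top","t_over.png"); im2,_=grab("scene","s_over.png")
print("expected lens px top",proj("top",L),"scene",proj("scene",L),"collar scene",[proj("scene",[.6085,.2446,z]) for z in (.105,.11)])
a=cv2.resize(im[170:300,150:290],None,fx=2.8,fy=2.8); b=cv2.resize(im2[200:330,340:480],None,fx=2.8,fy=2.8)
cv2.imwrite("pics/over.png",np.hstack([a,b])); print(a.shape)
E
```

```text
t 20.05 p [0.4746 0.2528 0.1906] yaw 2.787683434928364 z [-0.0011 -0.0004 -1.    ] q [0.4894 0.0472 0.0552 1.58   0.0001 0.8433]
lens [0.5457 0.2269 0.1947]
to go [-0.0004 -0.0014 -0.0877] [-0.009  -0.0561  3.5093]
expected lens px top [213.8032 232.3671] scene [422.5362 216.0984] collar scene [array([418.3585, 279.2012]), array([418.6632, 276.9623])]
(364, 392, 3)
```

View pics/over.png

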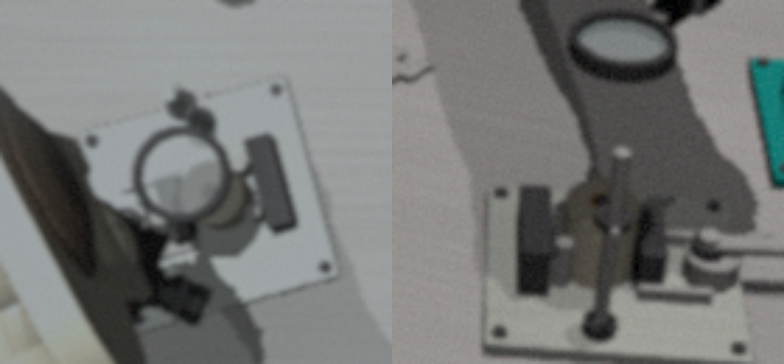

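The lens is where predicted: top view (215,232) and scene (422.5,216). Next I'll refine the collar height numerically from the intensity beside the post.

```bash
python3 - <<'E'
from h import *
import pickle
from scipy.ndimage import map_coordinates
P1=pickle.load(open("P_fix.pkl","rb")); P2=pickle.load(open("P_fix2.pkl","rb"))
zs=np.arange(.088,.132,.002); print((zs*1000).astype(int))
for n,f,P in [("wrist","w_fix.png",P1),("wrist","w_fix2.png",P2),("scene","s_over.png",None),("scene","scene0.png",None)]:
    g=cv2.cvtColor(cv2.imread("pics/"+f),cv2.COLOR_BGR2GRAY).astype(float)
    K,Rc,o=cam(n,P); A=np.array([.6085,.2446,.108]); v=A-o; s=np.cross(v,[0,0,1.]); s/=np.linalg.norm(s)
    for w in (-.009,.009):
        uv=np.array([proj(n,[A[0],A[1],z]+s*w,P) for z in zs]); print(f,w,map_coordinates(g,uv.T[::-1],order=1).astype(int))
E
```

```text
[ 88  90  92  94  96  98 100 102 104 106 108 110 112 114 116 118 120 122
 124 126 128 130 132]
w_fix.png -0.009 [ 46  38  37  37  35  42  37  38  57  57  51  53  72  70  69  69  67  66
  66 119 144 144 144]
w_fix.png 0.009 [ 43  29  48  49  59  62  47  59  63  65  56  54  52  52  54 132   0   0
   0   0   0   0   0]
w_fix2.png -0.009 [143 141 131  83  48  49  53  68  75  74  75  73  76  95 133 145 145 144
 144 142 142 144 142]
w_fix2.png 0.009 [134  92  36  42  46  62  61  76  74  73  68  65  64  63  64  75 124 142
 141 142 142 143 141]
s_over.png -0.009 [76 78 81 76 71 62 49 39 35 41 49 56 58 58 50 37 30 27 28 42 56 61 63]
s_over.png 0.009 [66 64 63 65 64 52 44 35 39 46 53 58 62 61 61 63 62 59 63 64 63 66 72]
scene0.png -0.009 [ 75  74  77  75  74  67  54  47  53  57  59  63  72  79  76  67  60  63
  84 120 154 164 166]
scene0.png 0.009 [ 67  67  66  69  69  59  47  39  39  48  54  57  64  86 108 138 157 162
 163 165 164 160 154]
```

Emit:
{"name": "servo_tool", "arguments": {
  "moves": [
    [0, 0, 0, 0, -0.06, 0.6, 1],
    [0, 0, 0, 0, 0, 0.8, 1],
    [0, 0, 0, 0, 0, 0.8, 1],
    [0, 0, 0, 0, 0, 0.8, 1],
    [0, 0, 0, 0, 0, 0.4, 1]
  ]
}}

```text
time_s: 20.65
tcp_pos: [0.4741, 0.249, 0.1045]
orientation: [-0.001, 0.178, 0.984, -0.001]
ft_force: [0.4, -0.1, -0.7]
opening: 0.197
finger_force: 58.7
```

```bash
python3 - <<'E'
from h import *
a=cv2.resize(cv2.imread("pics/top0.png")[180:300,160:290],None,fx=3,fy=3); b=cv2.imread("pics/lock.png")[:,:390]
for i in (a,b):
    m=cv2.inRange(cv2.cvtColor(i,cv2.COLOR_BGR2HSV),(3,70,30),(22,255,255)); m[:,:150]=0; m[:,250:]=0; m[:140]=0;m[220:]=0
    v,u=np.nonzero(m); c=(160+u.mean()/3,180+v.mean()/3); print(len(u),c,onplane("top",c,.069))
R,p=where(); L=R@[-.0756,.0003,-.0042]+p; print("lens",L)
d=np.array([.5453,.2245,.1065])-L; print("to go",d,R.T@d/.025)
E
```

```text
0 (np.float64(nan), np.float64(nan)) [nan nan nan]
3 (np.float64(226.66666666666669), np.float64(236.33333333333334)) [0.54993938 0.22142792 0.069     ]
t 20.65 p [0.4741 0.249  0.1045] yaw 2.7846627036465437 z [-0.0019 -0.0012 -1.    ] q [ 0.4837  0.0438 -0.114   1.4152 -0.0002  0.8406]
lens [0.545  0.2229 0.1086]
to go [ 0.0003  0.0016 -0.0021] [0.0125 0.0654 0.0844]<stdin>:5: RuntimeWarning: Mean of empty slice.
  ret = ret.dtype.type(ret / rcount)
```

Emit:
{"name": "servo_tool", "arguments": {
  "moves": [
    [0, 0, 0, 0.01, 0.04, 0.08, 1],
    [0, 0, 0, 0, 0, 0, 1],
    [0, 0, 0, 0, 0, 0, 1],
    [0, 0, 0, 0, 0, 0, 1],
    [0, 0, 0, 0, 0, 0, 1]
  ]
}}

```text
time_s: 21.15
tcp_pos: [0.475, 0.2515, 0.1047]
orientation: [0.0, 0.177, 0.984, 0.0]
ft_force: [0.6, 0.3, -1.1]
opening: 0.192
finger_force: 58.7
```

```bash
python3 - <<'E'
from h import *
R,p=where(); L=R@[-.0756,.0003,-.0042]+p; print("lens",L)
s=status.sense(); print(s["ft_force"],s["finger_force"],s["qvel"])
for n in ("scene","top"):
    im=vision.camera(n); e=proj(n,L); g=cv2.cvtColor(im,cv2.COLOR_BGR2GRAY); x,y=map(int,e)
    m=(g[y-22:y+23,x-28:x+29]<65).astype(np.uint8)*255
    cs=[c for c in cv2.findContours(m,cv2.RETR_CCOMP,cv2.CHAIN_APPROX_NONE)[0] if len(c)>40]
    print(n,"expect",e,[np.round([cv2.fitEllipse(c)[0][0]+x-28,cv2.fitEllipse(c)[0][1]+y-22,*cv2.fitEllipse(c)[1]],1) for c in cs])
E
```

```text
t 21.15 p [0.475  0.2515 0.1047] yaw 2.785928478527004 z [ 0.0006  0.0003 -1.    ] q [ 0.4869  0.0456 -0.1117  1.4128 -0.      0.8425]
lens [0.546  0.2254 0.109 ]
[ 0.623   0.3268 -1.1453] 58.72789442539215 [-0.0006  0.0015 -0.0041 -0.0019 -0.001  -0.0005]
scene expect [416.5479 255.3438] [array([416.8, 256.1,  43.7,  59.7]), array([416.7, 254.2,  18.2,  32.2])]
top expect [221.7621 236.3738] [array([215.5, 239.7,  31.9,  50.5])]
```

Emit:
{"name": "servo_tool", "arguments": {
  "moves": [
    [0, 0, 0, 0, -0.04, 0.1, 1],
    [0, 0, 0, 0, 0, 0, 1],
    [0, 0, 0, 0, 0, 0, 1],
    [0, 0, 0, 0, 0, 0, 1],
    [0, 0, 0, 0, 0, 0, 1]
  ]
}}

```text
time_s: 21.75
tcp_pos: [0.4744, 0.2504, 0.1016]
orientation: [-0.0, 0.177, 0.984, -0.0]
ft_force: [1.0, -0.2, -0.8]
opening: 0.191
finger_force: 58.7
```

```bash
python3 - <<'E'
from h import *
from plant import workorder
R,p=where(); L=R@[-.0756,.0003,-.0042]+p; print("lens",L)
if np.abs(L-[.5453,.2245,.1065]).max()<.003: print(workorder.close_job())
E
```

```text
t 21.75 p [0.4744 0.2504 0.1016] yaw 2.7859002120343295 z [-0.0002 -0.0001 -1.    ] q [ 0.4856  0.0447 -0.1186  1.4077  0.      0.8413]
lens [0.5454 0.2244 0.1058]
the job is handed in; nothing more can be done
None
```

I swung the lever to its stop, then handed the job in at 21.8 s with the loupe held level over the roll; the lens is about 1 mm from my target point and 106 mm above the bench, against a collar I measured at 104–108 mm, and no verdict came back.

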